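# Pump up the marinating canister

## Robot

A 6-joint arm with a two-finger parallel gripper is mounted at the origin on the work surface. World frame = base frame: x ahead of the robot, y to its left, z up, the work surface at z = 0. Lengths are in mm, angles in rad, forces in N, time in s.
With the tool pointing down it reaches from about 350 to 875 mm from the base axis. Payload 4.2 kg.
Tool frame: the origin (TCP) lies midway between the tips of the shut fingers; the grasp point (between the pads) lies 19 mm behind it; z points along the fingers, y is the direction in which the jaws open and shut (so a half turn about z gives the same grasp; the last joint's range is limited). The gripper opens to 85 mm and grips with 20 to 120 N. Pads are 22 mm wide; open, the fingers measure 114 mm over their backs; the gripper's body (76 mm by 85 mm) begins 54 mm behind the grasp point. The pads swing forward as they close: fully open they stand 13 mm farther back than shut.
Start: joints at [1.398, 0.385, 0.008, 0, -1.194, -0.259], TCP at [261.533, 567.626, 231.312] pointing down, gripper open.
Joint ranges: [-3.14, 3.14], [-1.21, 2.06], [-1.07, 1.41], [-3.16, 2.05], [-2.99, -0.16], [-3.1, 3.1]. Speed limits (rad/s): [2.79, 2.79, 3.14, 3.14, 3.14, 3.14].

## Interface

Orientations are given as a unit quaternion [x, y, z, w].
In Python, from bench import read_state, get_image, job_done, search_frame, regions_of gives the robot as it stands.
- The arm moves only by the tool servo_tool, never from a script. Its arguments are lists of equal length, an entry for each row: "turn": the turn, a rotation vector about the world's x, y, z in rad, a list of three; "dp": the shift along the world's x, y, z in m, a list of three; "fingers": the finger opening in m, from 0 to 0.0854. In form: {"turn": [[rx, ry, rz], ...], "dp": [[tx, ty, tz], ...], "fingers": [fingers, ...]}. A call has exactly 5 rows; each row shifts and turns the pose as measured when the row begins; what a row does not reach is not made up. A row lasts 1/8 s, in which the tool goes at most 62.5 mm and 10.7 degrees, less where a joint would pass 70% of its speed; a pose out of reach is approached as far as the arm can. A call is refused whole if a number of a shift passes 0.0625 or a number of a turn 0.188, either way. A call with a gripper value outside its range is refused whole. The fingers move at their own pace and stop on an object; the grip force is fixed at half the most. Time passes only in rows, so rows that do not move let the fingers close, or fill a call up. It gives the time, the measured TCP pose, the force and the opening at its end, in the units of the state.
- read_state(): the state, without advancing time (a new reading comes with each control period).
- get_image(name): name is "scene" or "top"; returns a dict with "img" (420x560x3 uint8, red, green, blue), "vfov" (degrees; the focal length in pixels is half the picture's height over the tangent of half this angle, whatever the lens; pixels are square), "cx", "cy" (the principal point, pixels), "world_from_camera" (4x4, takes a point from camera to world coordinates). Camera axes: x right, y down, z forward; pixel columns grow to the right and rows downward; lengths in mm; the calibration is good to about 2 mm. A picture is of the moment at which its call begins. There is no depth.
- job_done(): hands the job in, once; it reports no verdict.
Trained networks look in the newest picture that a camera, given by its name, has taken for a name from the list of things; names that differ only in an ending like _2 or _b are one class to them, and where a whole thing is asked for, a point or a joint stands for the part that bears it (a point fixed in the world has none). Each returns a list of dicts, best first, with "score" (0 to 1); they miss things now and then, are a little off and sometimes report something else, mostly with a low value. They report only what shows in the picture. A call takes as long as a camera call.
- search_frame(query, camera): "box" ([left, top, width, height] in pixels, round what is visible of it).
- regions_of(query, camera): "region" (420x560 bool, what is visible of it) and "box" ([left, top, width, height] in pixels, round what is visible of it).
The state is a dict: "clock": time; "joints": joint angles; "joint_vel": joint speeds; "joint_efforts": joint torques, N m; "position": TCP position; "ee_rot": TCP orientation; "contact_force": force on the tool from outside, world axes, zero at the start; "wrist_torque": the same for the moment, N m; "gripper_width": finger opening in mm.
Only numpy, scipy, OpenCV 4.12 (cv2) and the standard library are available. Lean on these libraries where they do the work, as an engineer would, in place of code of your own. Each camera call takes 0.05 s, during which the arm holds its last target. There are 200 camera calls.

## Task

Pressurise the red-lidded marinating canister: push its yellow vent lever round until it meets its stop (closed), then press the black plunger on the lid down and let it spring all the way back up, again and again, until the white indicator pin stands fully out and its whole green band shows. Only touch and push, lift nothing; do not touch the pin, do not tip or shove the canister about, and leave the white-lidded canister (already pumped) and the other things on the table alone. Finish with the plunger back up and the hand clear.

Things in the scene. Friction and masses are not known exactly. Their poses are not given: they have to be found in the camera images.
- canister: the canister to pump: steel cylinder with a red lid, 120 mm wide, about 1.8 kg, standing loose on the table. Origin at the centre of its underside, z up. The lid's top is at z = 145 mm. On the lid, in this frame: plunger on the axis; indicator pin at (42, 0) mm, in a black collar 18 mm wide whose top is at z = 153 mm; vent lever pivot at (0, -44) mm.
- plunger (a joint): how far the black plunger is pressed down, m: 0 up (spring return), 0.014 at its bottom stop. It takes about 5 N to start and 13 N at the bottom. Press nearly to the bottom (over 0.012), then let it up fully: the pin rises while the plunger springs back.
- plunger_top (a point): centre of the plunger's flat round top, 38 mm wide; 187 mm above the table when up, 173 mm when pressed
- vent (a joint): angle of the yellow vent lever, rad, about the upright axis through its pivot, growing counter-clockwise seen from above: starts between 0 and 0.3 (open), 1.4 at its stop (closed); closed counts from 1.25. It stays where it is left (about 0.06 N m to turn). At angle a it points from the pivot along (sin a, -cos a) in the canister's frame.
- vent_tab (a point): centre of the upright tab near the end of the vent lever, 52 mm from the pivot: 6 mm thick across the swing, 20 mm long along the lever, 22 mm tall, from 153 to 175 mm above the table; the finger pushes its flat side
- vent_pivot (a point): point on the vent lever's pivot axis, 164 mm above the table
- pin (a joint): how far the indicator pin stands out, m: starts between 0 and 0.020, about 0.040 fully out. Each full stroke raises it about 0.010 (the first may raise it less), so 2 to 4 strokes are needed; it stays out when the plunger is up (it may dip 2 mm while the plunger is pressed), and further strokes do no harm. Counts as fully out from 0.037.
- pin_top (a point): centre of the indicator pin's top (white rod 8 mm wide, its 9 mm green band just clears the collar when fully out); 155 mm above the table at 0, 195 mm when fully out
- pin_rod: the indicator pin itself, which must not be touched; origin at its top
- canister_white: the same kind of canister with a white lid, lever closed and pin already out; leave alone. Origin at the centre of its underside; 195 mm tall
- spice_jar: red-capped glass spice jar, 52 mm wide, 90 mm tall; a bystander, leave alone; origin at the centre of its underside
- mug: white mug, 80 mm wide, 90 mm tall; a bystander, leave alone; origin at the centre of its underside
- bowl: blue bowl, 140 mm wide, 55 mm tall; a bystander, leave alone; origin at the centre of its underside
- spoon: wooden spoon lying flat, 260 mm long, 15 mm tall or less; a bystander, leave alone; origin at mid-length on its underside
- garlic_a: garlic bulb, 50 mm wide, 58 mm tall; a bystander, leave alone; origin at the centre of its underside
- twine: cork-coloured spool, 60 mm wide, 60 mm tall; a bystander, leave alone; origin at the centre of its underside

How it is judged (in metres and radians):
On the way, in this order (a step that is already met when the one before it is completed fails the run):
1. the vent lever is closed (value of joint vent above 1.25 rad), for 0.1 s.
2. the plunger is pressed down (value of joint plunger above 0.01 m), for 0.02 s.
3. the plunger has sprung back up (value of joint plunger below 0.003 m), for 0.02 s.
4. after more strokes the pin stands fully out (value of joint pin above 0.037 m), for 0.1 s.
At the end, for the whole second after the job is handed in: pin out by more than 37 mm, vent lever closed past 1.25 rad, plunger up within 3 mm, the red-lidded canister upright (0.05 rad) and at rest on the table within 40 mm of where it stood (value of joint pin above 0.037 m and value of joint vent above 1.25 rad and value of joint plunger below 0.003 m and angle between canister's own z axis and vertical below 0.05 rad and height (world z) of canister below 0.005 m and linear speed of canister below 0.02 m/s and distance of canister from where it was at the start of the episode below 0.04 m); the robot touches nothing.
It fails at once if the plunger is pumped (pressed over 6 mm) while the vent lever is not closed (under 1.2 rad) (value of joint vent below 1.2 rad and value of joint plunger above 0.006 m).
It fails at once if the indicator pin is touched by the robot (over 0.5 N) (contact force between any of the fingers, the arm and pin_rod above 0.5 N).
It fails at once if the canister is lifted (10 mm), tipped (0.15 rad) or shoved over 40 mm (height (world z) of canister above 0.01 m or angle between canister's own z axis and vertical above 0.15 rad or distance of canister from where it was at the start of the episode above 0.04 m).
It fails at once if the white-lidded canister is moved over 15 mm (distance of canister_white from where it was at the start of the episode above 0.015 m).
It fails at once if a bystander is moved over 30 mm (distance of any of spice_jar, mug, bowl, spoon, garlic_a, twine from where it was at the start of the episode above 0.03 m).
It also fails if it takes over 58 s, if anything falls off the work surface, if the arm or the gripper's body presses on something with over 40 N, if the wrist force passes 120 N, or if a joint passes its speed limit or range.

## Working session

There is one attempt and no reset: what is moved stays moved. The work goes in short steps, Python scripts to look and compute and a tool call to move; the robot and the scene stay as the last step left them, time stands still between calls to the robot, and variables do not carry over. Pictures are saved under pics/ and viewed, about 8 in all and at most 12, crops included, and the job is handed in when it is done.

Besides the shell and the picture viewer there is one more tool, called after "Call:" as name(argument=value, ...), one argument or row to a line, values as JSON. servo_tool: Moves the arm, as the interface text tells. Its arguments: {"type":"object","properties":{"turn":{"type":"array","items":{"type":"array","items":{"type":"number"}}},"dp":{"type":"array","items":{"type":"array","items":{"type":"number"}}},"fingers":{"type":"array","items":{"type":"number"}}},"required":["turn","dp","fingers"]}

```bash
mkdir -p pics; cat > h.py <<'E'
import numpy as np, cv2
from bench import *
def ray(im,u,v):
    f=im["img"].shape[0]/2/np.tan(np.radians(im["vfov"])/2)
    T=np.array(im["world_from_camera"]); d=T[:3,:3]@np.array([(u-im["cx"])/f,(v-im["cy"])/f,1.])
    return T[:3,3],d
def atz(im,u,v,z):
    o,d=ray(im,u,v); return o+d*(z-o[2])/d[2]
def proj(im,p):
    f=im["img"].shape[0]/2/np.tan(np.radians(im["vfov"])/2)
    T=np.linalg.inv(np.array(im["world_from_camera"])); c=T[:3,:3]@np.array(p)+T[:3,3]
    return im["cx"]+f*c[0]/c[2], im["cy"]+f*c[1]/c[2]
def save(im,name,crop=None,s=1):
    a=im["img"][:,:,::-1]
    if crop: x,y,w,h=crop; a=a[y:y+h,x:x+w]
    cv2.imwrite("pics/"+name,cv2.resize(a,None,fx=s,fy=s,interpolation=cv2.INTER_CUBIC))
E
python3 - <<'E'
from h import *
ims={c:get_image(c) for c in("scene","top")}
for c in ims:
    print(c,np.array(ims[c]["world_from_camera"])[:3,3].round(),ims[c]["vfov"])
    for q in("canister","plunger_top","vent_tab","vent_pivot","pin_top","canister_white"):
        print(c,q,[(np.round(r["box"]).tolist(),round(r["score"],2)) for r in search_frame(q,c)[:3]])
    save(ims[c],c+"0.png",None,1.4)
s=read_state();print(s["position"],s["ee_rot"])
E
```

```text
scene [1314. -241.  792.] 55.14592973953089
scene canister [([289.0, 177.0, 58.0, 69.0], 0.98)]
scene plunger_top [([317.0, 177.0, 14.0, 19.0], 0.55)]
scene vent_tab [([290.0, 193.0, 23.0, 10.0], 0.51)]
scene vent_pivot [([292.0, 177.0, 53.0, 71.0], 0.67)]
scene pin_top []
scene canister_white [([180.0, 200.0, 56.0, 75.0], 0.65)]
top [ 403.   20. 1014.] 52.850809317463906
top canister [([197.0, 189.0, 78.0, 62.0], 0.92)]
top plunger_top [([216.0, 207.0, 18.0, 14.0], 0.78)]
top vent_tab [([245.0, 204.0, 30.0, 12.0], 0.73)]
top vent_pivot [([198.0, 192.0, 81.0, 56.0], 0.73)]
top pin_top []
top canister_white [([336.0, 205.0, 71.0, 60.0], 0.73), ([163.0, 137.0, 50.0, 44.0], 0.21)]
[261.53515742 567.60949497 231.33321338] [ 9.76781667e-01 -2.14237192e-01 -2.06691354e-05 -1.53320029e-05]
```

View pics/top0.png

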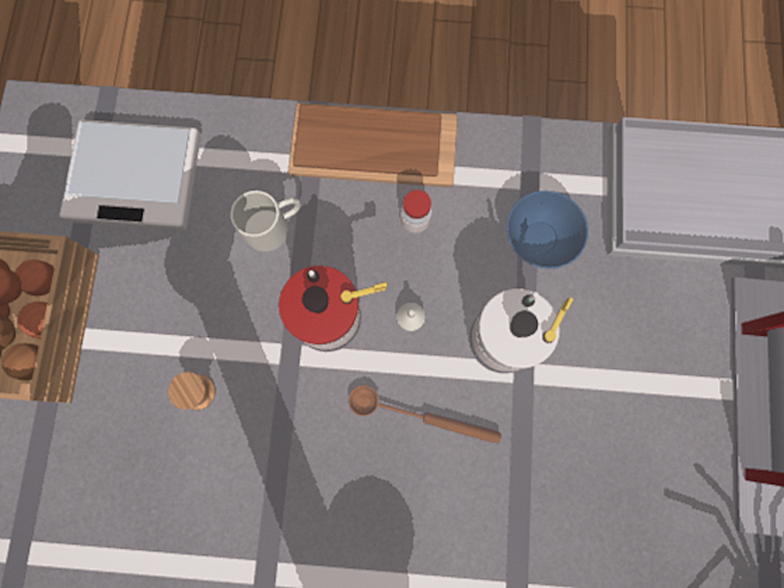

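View pics/scene0.png

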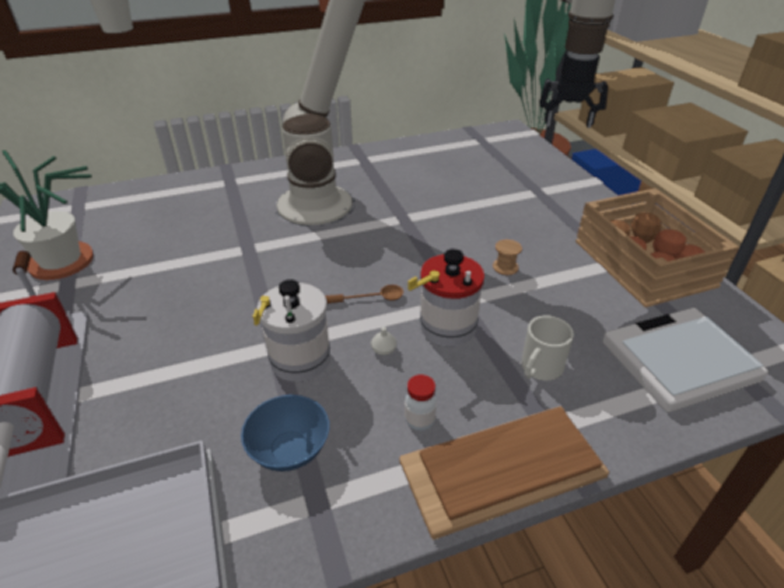

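```bash
python3 - <<'E'
from h import *
im=get_image("top"); save(im,"top1.png",(180,170,120,90),6)
print(np.array(im["world_from_camera"]).round(2))
print("plunger",atz(im,225,214,187).round(),"tab",atz(im,268,210,170).round())
E
```

```text
[[ 8.00000e-02 -9.80000e-01  2.10000e-01  4.03260e+02]
 [-1.00000e+00 -8.00000e-02  2.00000e-02  1.96200e+01]
 [-0.00000e+00 -2.10000e-01 -9.80000e-01  1.01419e+03]
 [ 0.00000e+00  0.00000e+00  0.00000e+00  1.00000e+00]]
plunger [562. 141. 187.] tab [581.  56. 170.]
```

View pics/top1.png

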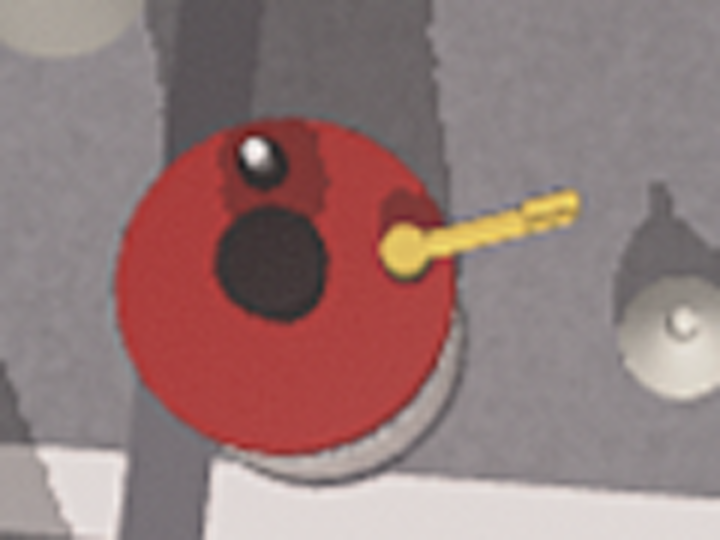

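```bash
python3 - <<'E'
from h import *
im=get_image("top")
P=lambda a,b,z:atz(im,180+a/6-.4,170+b/6-.4,z)
c1=P(272,263,187);c2=P(287,286,145);pv=P(405,250,160);tab=P(555,206,175);pin=P(257,150,168)
for n,p in zip("plunger lid pivot tab pin".split(),(c1,c2,pv,tab,pin)):print(n,p.round(1))
c=(c1+c2)/2;c=c[:2]
d=pv[:2]-c;yaw=np.degrees(np.arctan2(d[1],d[0]))+90;e=pin[:2]-c
print(c,yaw,np.linalg.norm(d),np.degrees(np.arctan2(e[1],e[0])),np.linalg.norm(e))
t=tab[:2]-pv[:2];print("lever world deg",np.degrees(np.arctan2(t[1],t[0])),np.linalg.norm(t))
g=atz(im,180+685/6,170+335/6,35);print("garlic",g)
sc=get_image("scene")
for n,p in(("pl",[*c,187]),("pv",[*pv[:2],164])): print(n,proj(sc,p))
r=regions_of("plunger_top","scene");print([(x["box"],x["score"]) for x in r])
save(sc,"sc1.png",(270,160,100,100),6)
# white canister plunger
w=atz(im,524/1.4,323/1.4,187);print("white",w)
E
```

```text
plunger [563.6 140.8 187. ]
lid [563.9 140.9 145. ]
pivot [576.9  99.6 160. ]
tab [593.1  48.9 175. ]
pin [606.3 152.9 168. ]
[563.75172897 140.86451776] 17.733669201268214 43.323236481739755 15.841911653646383 44.232050934887795
lever world deg -72.32794258369184 53.24777371421812
garlic [576.26153472  -2.30841717  35.        ]
pl (np.float64(323.7141047367377), np.float64(181.17141419917806))
pv (np.float64(310.45795302301553), np.float64(194.63721416815713))
[([318.3, 178.7, 12.0, 16.5], 0.63)]
white [ 552.15610523 -157.70767442  187.        ]
```

View pics/sc1.png

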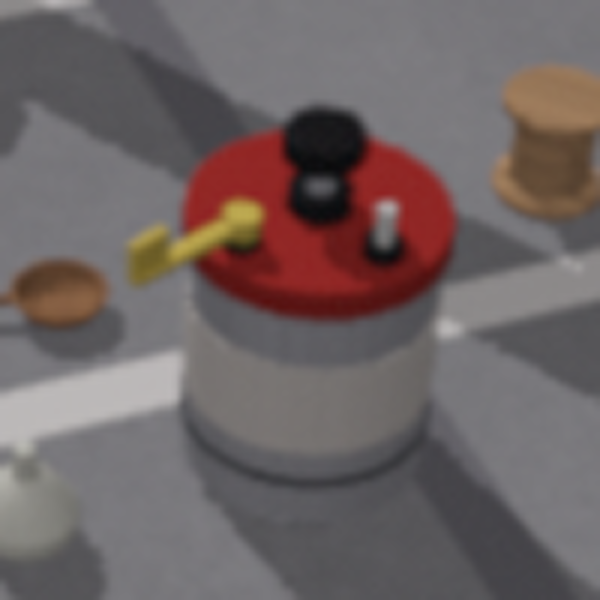

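Call:
servo_tool(
  turn=[
    [0,0,-0.084],
    [0,0,-0.084],
    [0,0,-0.084],
    [0,0,-0.084],
    [0,0,-0.084],
  ],
  dp=[
    [0.028,-0.053,0],
    [0.028,-0.053,0],
    [0.028,-0.053,0],
    [0.028,-0.053,0],
    [0.028,-0.053,0],
  ],
  fingers=[0,0,0,0,0],
)

```text
clock: 1.52
position: [402.9, 298.7, 230.8]
ee_rot: [0.909, -0.416, 0.001, -0.001]
contact_force: [1.0, 0.4, 0.3]
gripper_width: 0.2
```

Call:
servo_tool(
  turn=[
    [0,0,-0.084],
    [0,0,-0.084],
    [0,0,-0.084],
    [0,0,-0.084],
    [0,0,-0.084],
  ],
  dp=[
    [0.029,-0.053,0],
    [0.029,-0.053,0],
    [0.029,-0.053,0],
    [0.029,-0.053,0],
    [0.029,-0.05,0],
  ],
  fingers=[0,0,0,0,0],
)

```text
clock: 2.15
position: [551.8, 27.6, 233.2]
ee_rot: [0.799, -0.601, 0.003, -0.003]
contact_force: [-0.1, 0.3, 0.2]
gripper_width: 0.2
```

Call:
servo_tool(
  turn=[
    [0,0,0],
    [0,0,0],
    [0,0,0],
    [0,0,0],
    [0,0,0],
  ],
  dp=[
    [0,0,-0.025],
    [0,0,-0.025],
    [0,0,-0.015],
    [0,0,-0.005],
    [0,0,0],
  ],
  fingers=[0,0,0,0,0],
)

```text
clock: 2.78
position: [554.5, 23.2, 162.3]
ee_rot: [0.797, -0.604, 0.004, -0.004]
contact_force: [-0.1, 0.5, -0.3]
gripper_width: -0.2
```

```bash
python3 - <<'E'
from h import *
im=get_image("top"); save(im,"top2.png",(180,160,130,100),6)
s=read_state();print(s["position"],s["ee_rot"],s["contact_force"]); print(proj(im,s["position"]))
E
```

```text
[554.6815709   23.25494204 162.65644026] [ 0.79667905 -0.60437134  0.00426814 -0.00442209] [ 0.17987587 -0.54263719  0.39991228]
(np.float64(283.12845429924187), np.float64(224.5007535660791))
```

View pics/top2.png

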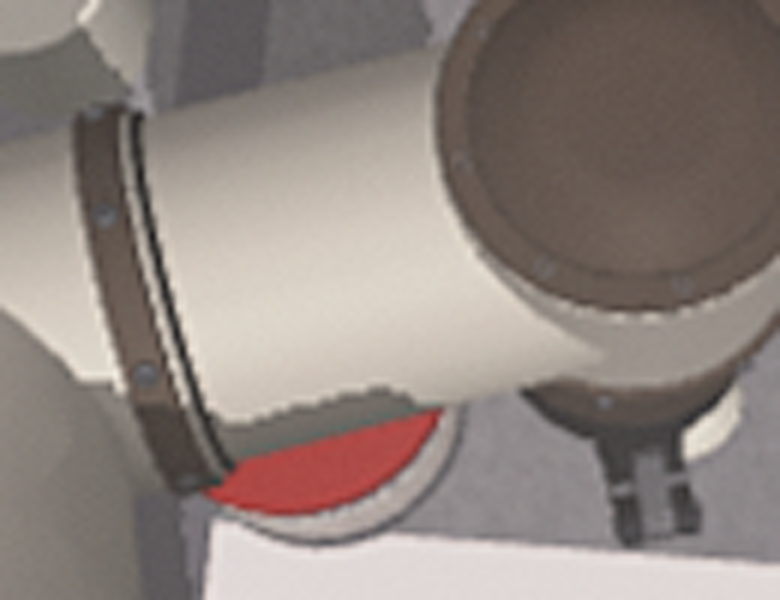

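Call:
servo_tool(
  turn=[
    [0,0,0],
    [0,0,0],
    [0,0,0],
    [0,0,0.1],
    [0,0,0.12],
  ],
  dp=[
    [0.005,0.012,-0.002],
    [0.004,0.01,0],
    [0.006,-0.0005,0],
    [0.006,-0.0005,0],
    [0.006,0,0],
  ],
  fingers=[0,0,0,0,0],
)

```text
clock: 3.45
position: [584.1, 47.6, 162.8]
ee_rot: [0.861, -0.509, 0.005, -0.006]
contact_force: [-1.8, -0.1, 0.7]
gripper_width: 0.1
```

Call:
servo_tool(
  turn=[
    [0,0,0.15],
    [0,0,0.15],
    [0,0,0.15],
    [0,0,0.15],
    [0,0,0.15],
  ],
  dp=[
    [0.01,-0.0005,-0.001],
    [0.008,0.0035,-0.001],
    [0.007,0.0045,0],
    [0.006,0.0055,0],
    [0.005,0.0065,0],
  ],
  fingers=[0,0,0,0,0],
)

```text
clock: 4.08
position: [621.3, 65.8, 160.8]
ee_rot: [0.989, -0.146, 0.0, -0.005]
contact_force: [-0.5, -1.1, -0.5]
gripper_width: 0.3
```

```bash
python3 - <<'E'
from h import *
im=get_image("scene"); save(im,"sc2.png",(260,140,120,110),6)
s=read_state();print(s["position"],s["ee_rot"],s["contact_force"])
E
```

```text
[621.85073569  66.61184845 160.62867582] [ 9.89493247e-01 -1.44482687e-01  6.62895809e-04 -5.23707837e-03] [-0.4725631   0.71746703  0.27123818]
```

View pics/sc2.png

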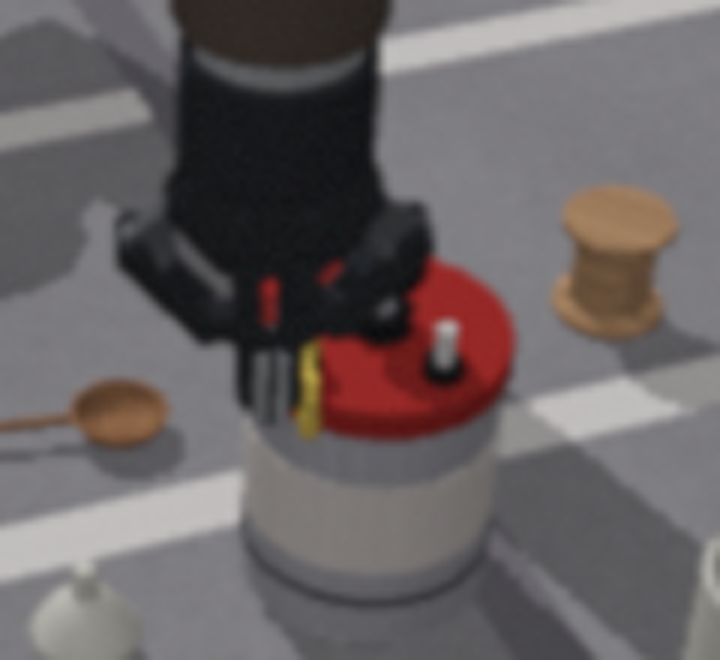

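Call:
servo_tool(
  turn=[
    [0,0,0.13],
    [0,0,0.13],
    [0,0,0.1],
    [0,0,0],
    [0,0,0],
  ],
  dp=[
    [0.004,0.0065,0],
    [0.0025,0.006,0],
    [0.001,0.003,0],
    [0,0.001,0],
    [0,0.001,0],
  ],
  fingers=[0,0,0,0,0],
)

```text
clock: 4.75
position: [630.4, 83.1, 160.6]
ee_rot: [0.999, 0.035, -0.001, -0.004]
contact_force: [0.7, -1.3, 0.4]
gripper_width: 0.2
```

```bash
python3 - <<'E'
from h import *
im=get_image("scene"); save(im,"sc3.png",(270,160,90,70),8)
s=read_state();print(s["position"],s["ee_rot"],s["contact_force"])
for a in(1.1,1.25,1.4):
  t=a-np.pi/2+np.radians(17); p=np.array([576.7+52*np.cos(t),98.8+52*np.sin(t),175]);u,v=proj(im,p);print(a,(u-270)*8,(v-160)*8)
E
```

```text
[630.37468218  83.18021021 160.56575642] [ 9.99376432e-01  3.50688355e-02 -6.15164428e-04 -4.06761276e-03] [ 0.54488848 -0.45344341  0.25710338]
1.1 360.8086736785285 352.1027436231434
1.25 385.2710902227873 348.1024244668313
1.4 408.17910676923657 341.8263380844221
```

View pics/sc3.png

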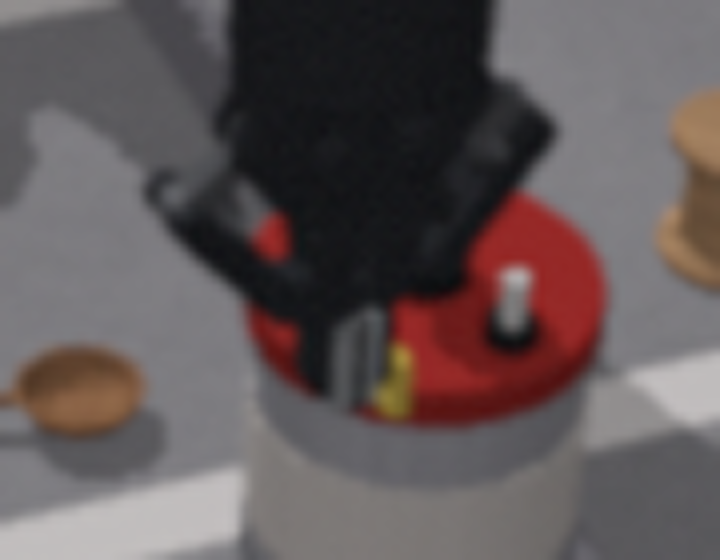

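Call:
servo_tool(
  turn=[
    [0,0,0],
    [0,0,0],
    [0,0,0],
    [0,0,0],
    [0,0,0],
  ],
  dp=[
    [0,0.001,0],
    [0,0.001,0],
    [0,0.001,0],
    [0,0.001,0],
    [0,0.001,0],
  ],
  fingers=[0,0,0,0,0],
)

```text
clock: 5.42
position: [630.3, 88.1, 160.6]
ee_rot: [0.999, 0.034, -0.001, -0.004]
contact_force: [-0.2, -1.1, -0.9]
gripper_width: -0.2
```

Call:
servo_tool(
  turn=[
    [0,0,0],
    [0,0,0],
    [0,0,0],
    [0,0,0],
    [0,0,0],
  ],
  dp=[
    [0,0.0007,0],
    [0,0.0007,0],
    [0,0.0007,0],
    [0,0,0],
    [0,0,0],
  ],
  fingers=[0,0,0,0,0],
)

```text
clock: 6.05
position: [630.6, 88.6, 160.7]
ee_rot: [0.999, 0.034, -0.001, -0.003]
contact_force: [1.0, -3.0, 0.6]
gripper_width: -0.3
```

Call:
servo_tool(
  turn=[
    [0,0,0],
    [0,0,0],
    [0,0,0],
    [0,0,0],
    [0,0,0],
  ],
  dp=[
    [0,-0.02,0],
    [0,-0.03,0],
    [0,-0.02,0.04],
    [0,0,0.04],
    [0,0,0],
  ],
  fingers=[0,0,0,0,0],
)

```text
clock: 6.68
position: [629.2, 16.1, 242.0]
ee_rot: [0.999, 0.033, -0.001, -0.005]
contact_force: [-0.4, 1.0, 0.2]
gripper_width: 0.3
```

```bash
python3 - <<'E'
from h import *
im=get_image("scene"); save(im,"sc4.png",(270,160,90,70),8)
s=read_state();print(s["position"],s["ee_rot"],s["contact_force"])
for n,p in(("pl",[563.8,140.9,187]),("tab1.4",[628.3,105.3,175]),("tab1.25",[627.4,97.5,175])):
  u,v=proj(im,p);print(n,(u-270)*8,(v-160)*8)
print([(x["box"],x["score"]) for x in search_frame("plunger_top","scene")])
E
```

```text
[627.96086831  16.11879741 239.75662967] [ 0.99942632  0.03325723 -0.0033261  -0.00546949] [-0.84596933 -0.10308409 -0.87078531]
pl 429.876695950079 169.43243633269958
tab1.4 408.10451621007905 341.87010976870624
tab1.25 383.4247174265083 345.63283180540225
[]
```

View pics/sc4.png

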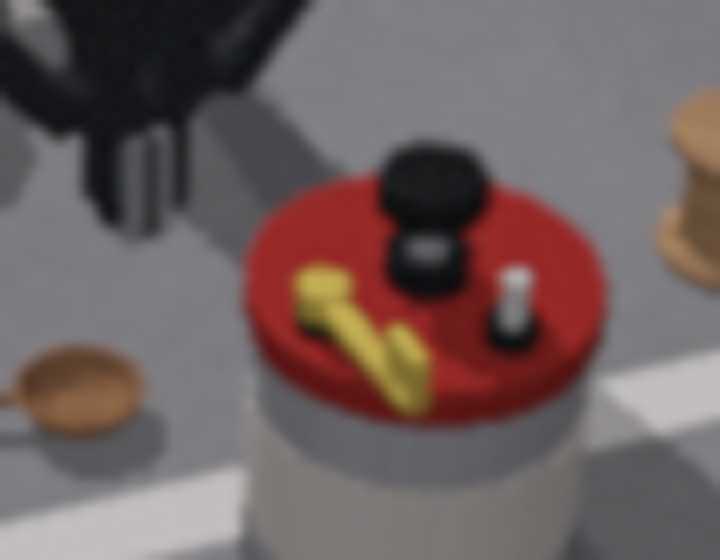

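Call:
servo_tool(
  turn=[
    [0,0,0.07],
    [0,0,0.07],
    [0,0,0.07],
    [0,0,0],
    [0,0,0],
  ],
  dp=[
    [-0.021,0.04,0],
    [-0.021,0.04,0],
    [-0.021,0.04,0],
    [-0.003,0.004,-0.02],
    [0,0,-0.015],
  ],
  fingers=[0,0,0,0,0],
)

```text
clock: 7.4
position: [555.6, 143.0, 194.7]
ee_rot: [0.99, 0.141, -0.011, -0.005]
contact_force: [0.2, 0.1, -0.4]
gripper_width: 0.0
```

Call:
servo_tool(
  turn=[
    [0,0,0],
    [0,0,0],
    [0,0,0],
    [0,0,0],
    [0,0,0],
  ],
  dp=[
    [0.006,-0.003,0],
    [0,0,-0.006],
    [0,0,-0.006],
    [0,0,-0.005],
    [0,0,-0.003],
  ],
  fingers=[0,0,0,0,0],
)

```text
clock: 8.02
position: [562.4, 138.7, 177.3]
ee_rot: [0.99, 0.14, -0.012, -0.005]
contact_force: [-4.9, 1.9, 10.1]
gripper_width: -0.1
```

Call:
servo_tool(
  turn=[
    [0,0,0],
    [0,0,0],
    [0,0,0],
    [0,0,0],
    [0,0,0],
  ],
  dp=[
    [0,0,-0.002],
    [0,0,-0.002],
    [0,0,-0.002],
    [0,0,-0.001],
    [0,0,0],
  ],
  fingers=[0,0,0,0,0],
)

```text
clock: 8.65
position: [562.3, 138.7, 180.9]
ee_rot: [0.99, 0.14, -0.009, -0.007]
contact_force: [-4.6, 2.1, 7.1]
gripper_width: -0.2
```

Call:
servo_tool(
  turn=[
    [0,0,0],
    [0,0,0],
    [0,0,0],
    [0,0,0],
    [0,0,0],
  ],
  dp=[
    [0,0,-0.008],
    [0,0,-0.008],
    [0,0,-0.008],
    [0,0,-0.008],
    [0,0,-0.008],
  ],
  fingers=[0,0,0,0,0],
)

```text
clock: 9.28
position: [565.9, 138.2, 173.7]
ee_rot: [0.99, 0.143, 0.002, -0.007]
contact_force: [-14.3, 2.0, 31.4]
gripper_width: 0.0
```

Call:
servo_tool(
  turn=[
    [0,0,0],
    [0,0,0],
    [0,0,0],
    [0,0,0],
    [0,0,0],
  ],
  dp=[
    [0,0,0.01],
    [0,0,0.01],
    [0,0,0.005],
    [-0.003,0.002,0],
    [0,0,0],
  ],
  fingers=[0,0,0,0,0],
)

```text
clock: 9.9
position: [563.0, 139.2, 201.4]
ee_rot: [0.99, 0.142, 0.003, -0.007]
contact_force: [0.4, 0.2, -0.0]
gripper_width: -0.1
```

```bash
python3 - <<'E'
from h import *
im=get_image("scene"); save(im,"sc5.png",(270,150,90,75),8)
s=read_state();print(s["position"],s["ee_rot"],s["contact_force"])
E
```

```text
[563.14160269 139.1645527  201.39028297] [ 0.98983588  0.14200041  0.00286878 -0.0072515 ] [ 1.00483712  0.95042636 -0.82548278]
```

View pics/sc5.png

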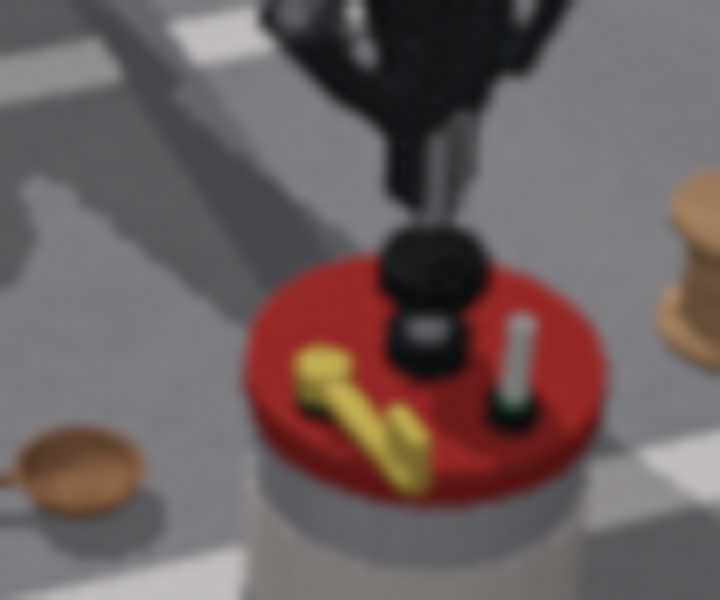

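Call:
servo_tool(
  turn=[
    [0,0,0],
    [0,0,0],
    [0,0,0],
    [0,0,0],
    [0,0,0],
  ],
  dp=[
    [0,0,-0.011],
    [0,0,-0.009],
    [-0.001,0,-0.009],
    [-0.001,0,-0.008],
    [-0.001,0,-0.007],
  ],
  fingers=[0,0,0,0,0],
)

```text
clock: 10.58
position: [563.8, 139.1, 173.0]
ee_rot: [0.989, 0.146, 0.009, -0.004]
contact_force: [-13.6, -0.2, 31.4]
gripper_width: 0.0
```

Call:
servo_tool(
  turn=[
    [0,0,0],
    [0,0,0],
    [0,0,0],
    [0,0,0],
    [0,0,0],
  ],
  dp=[
    [0,0,0.01],
    [0,0,0.01],
    [0,0,0.005],
    [0,0,0],
    [0,0,0],
  ],
  fingers=[0,0,0,0,0],
)

```text
clock: 11.2
position: [562.4, 139.0, 197.7]
ee_rot: [0.989, 0.146, 0.008, -0.004]
contact_force: [0.1, 0.1, 0.5]
gripper_width: 0.1
```

Call:
servo_tool(
  turn=[
    [0,0,0],
    [0,0,0],
    [0,0,0],
    [0,0,0],
    [0,0,0],
  ],
  dp=[
    [0,0,-0.009],
    [0,0,-0.009],
    [-0.001,0,-0.009],
    [-0.001,0,-0.008],
    [-0.001,0,-0.007],
  ],
  fingers=[0,0,0,0,0],
)

```text
clock: 11.82
position: [563.2, 138.9, 173.0]
ee_rot: [0.989, 0.15, 0.015, -0.001]
contact_force: [-13.5, 0.1, 30.6]
gripper_width: -0.4
```

Call:
servo_tool(
  turn=[
    [0,0,0],
    [0,0,0],
    [0,0,0],
    [0,0,0],
    [0,0,0],
  ],
  dp=[
    [0,0,0.01],
    [0,0,0.01],
    [0,0,0.015],
    [0,0,0.02],
    [0,0,0],
  ],
  fingers=[0,0,0,0,0],
)

```text
clock: 12.45
position: [562.2, 138.9, 230.1]
ee_rot: [0.989, 0.15, 0.014, -0.001]
contact_force: [1.3, -0.4, -0.6]
gripper_width: -0.5
```

```bash
python3 - <<'E'
from h import *
im=get_image("scene"); save(im,"sc6.png",(270,150,90,75),8)
s=read_state();print(s["position"],s["contact_force"])
for z in (153,192,195):
  u,v=proj(im,[604,153.2,z]);print(z,(u-270)*8,(v-150)*8)
E
```

```text
[561.40019647 138.63563465 228.72477138] [ 0.35241444  0.67161918 -0.40114303]
153 510.5748966230981 398.07737263115155
192 520.5874233537938 299.9275226686184
195 521.3783899008749 292.1739106174857
```

View pics/sc6.png

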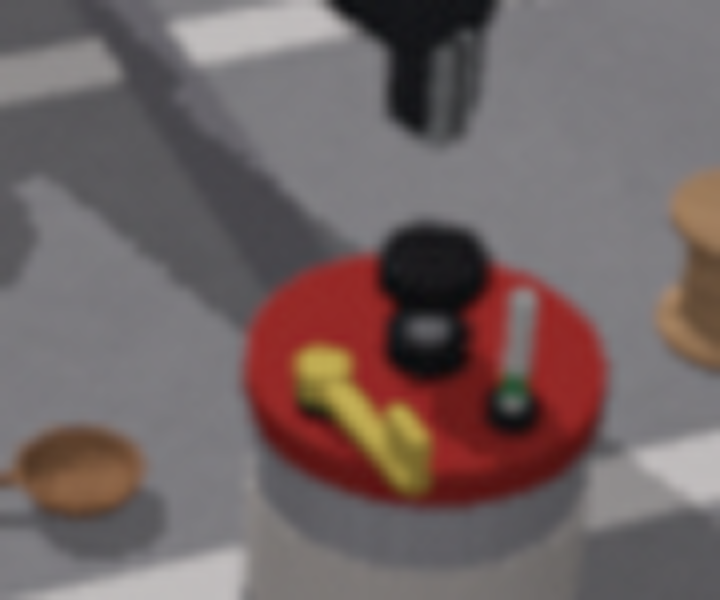

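Call:
servo_tool(
  turn=[
    [0,0,0],
    [0,0,0],
    [0,0,0],
    [0,0,0],
    [0,0,0],
  ],
  dp=[
    [0,0,0.03],
    [0,0,0.02],
    [0,0,0],
    [0,0,0],
    [0,0,0],
  ],
  fingers=[0,0,0,0,0],
)

```text
clock: 13.12
position: [558.4, 137.6, 271.1]
ee_rot: [0.989, 0.15, 0.005, 0.0]
contact_force: [0.2, 0.1, -0.4]
gripper_width: -0.2
```

```bash
python3 -c "
from bench import *
s=read_state();print(s['position'],s['contact_force']);print(job_done())"
```

```text
[558.40818381 137.58701136 271.12938926] [ 0.16222251  0.06917959 -0.35053927]
the job is handed in; nothing more can be done
None
```

The red-lidded canister is pumped and the job is handed in at about 13 s of the 58 s allowed; no verdict was reported back.

- **Vent lever:** I pushed it round with the shut fingers until it met its stop: the force rose to about 3 N and the finger stopped advancing. The picture taken after backing off matched the closed angle of about 1.4 rad.
- **Plunger:** I made three full strokes to the bottom stop, with the tool at about 173 mm and about 31 N downward, letting it up fully after each. The first stroke took three tries, because at first the spring pushed the tool back up to about 181 mm. I then commanded larger steps. The full presses also put about 14 N of sideways force on the tool, but the canister did not shift in the pictures.
- **Last checks:**
  - The final picture showed the pin top where about 195 mm should appear, and the whole green band above the collar.
  - The plunger was up, the lever closed, and the canister looked upright and in place.
  - The hand was clear at 271 mm with no contact force.
- **Not checked:** I did not measure the white-lidded canister or the bystanders again afterwards. No unexpected contact force appeared in the readings.

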